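# Pin the elbow of a desktop robot arm

## Robot

A 6-joint arm with a two-finger parallel gripper is mounted at the origin on the work surface; the furniture and walls round the work are solid. World frame = base frame: x ahead of the robot, y to its left, z up, the work surface at z = 0. Lengths are in m, angles in rad, forces in N, time in s.
With the tool pointing down it reaches from about 0.35 to 0.8 m from the base axis. Payload 7.3 kg.
Tool frame: the origin (TCP) lies on the mounting face of the last link; the fingertips stand 173 mm ahead of it and the grasp point (between the pads) lies 155 mm ahead of it; z points along the fingers, y is the line along which they close (so a half turn about z gives the same grasp; the last joint's range is limited). The gripper opens to 85 mm and grips with 20 to 120 N. Pads are 22 mm wide; open, the fingers measure 114 mm over their backs; the gripper's body (76 mm by 85 mm) begins 54 mm behind the grasp point. The pads swing forward as they close: fully open they stand 13 mm farther back than shut.
Start: joints at [1.009, 0.342, 1.524, -0, 1.275, -0.146], TCP at [0.212, 0.48, 0.405] pointing down, gripper open.
Joint ranges: [-2.53, 2.53], [-0.77, 2.02], [0.04, 2.7], [-1, 4.14], [0.28, 2.66], [-3.11, 3.11]. Speed limits (rad/s): [2.57, 2.57, 3.14, 3.14, 3.14, 3.14].

## Interface

Orientations are given as a unit quaternion [x, y, z, w].
In Python, from plant import arm, claw, read_camera, camera_params, order, search_frame, trace, readout gives the robot as it stands. Calls block until the motion is done:
- arm.move_pose(position, orientation): joint-space move of the TCP to a pose.
- arm.servo_line(position, rotation=None, v=0.15): straight line of the TCP; rotation=None keeps the orientation; v is the mean speed in m/s.
- arm.move_joints(angles): joint-space move.
- claw.open_gripper() and claw.clamp(): open the fingers fully, or close them until they stop; the grip force is fixed at half the most.
- arm.dwell(seconds).
- arm.ik(position, orientation): joint angles nearest the present ones, or None.
- read_camera(name): name is "scene" or "top" or "wrist"; returns (picture, depth): 384x512x3 uint8, red, green, blue; 384x512 float32, m along the optical axis (not along the pixel's ray), 0 where there is no reading.
- camera_params(name): a dict with "intrinsics" (3x3 intrinsics, pixels), "T" (4x4, takes a point from camera to world coordinates). Camera axes: x right, y down, z forward; pixel columns grow to the right and rows downward; lengths in m; the calibration is good to about 2 mm. A picture is of the moment at which its call begins: read the wrist's pose just before it. camera_params takes no time and is no camera call; for the wrist camera it gives the pose at the moment of the call.
A pose or a line that the arm cannot do raises arm.PlanningError and nothing moves.
- order.finish_job(): hands the job in; it is judged then, once.
Trained networks look in the newest picture that a camera, given by its name, has taken for a name from the list of things; names that differ only in an ending like _2 or _b are one class to them, and where a whole thing is asked for, a point or a joint stands for the part that bears it (a point fixed in the world has none). Each returns a list of dicts, best first, with "conf" (0 to 1); they miss things now and then, are a little off and sometimes report something else, mostly with a low value. They report only what shows in the picture. A call takes as long as a camera call. They do not tell look-alikes from the thing itself.
- search_frame(camera, name): "extent" ([left, top, right, bottom] in pixels, round what is visible of it).
- trace(camera, name): "mask" (384x512 bool, what is visible of it) and "extent" ([left, top, right, bottom] in pixels, round what is visible of it).
Readings, each from a call of its own:
- readout.read_clock(): time.
- readout.read_q(): joint angles.
- readout.read_joint_vel(): joint speeds.
- readout.read_joint_efforts(): joint torques, N m.
- readout.read_tcp_pos(): TCP position.
- readout.read_eef_rot(): TCP orientation.
- readout.read_wrist_force(): force on the tool from outside, world axes, zero at the start.
- readout.read_ft_torque(): the same for the moment, N m.
- readout.read_finger_gap(): finger opening in m.
- readout.read_grasp_force(): force on a finger pad.
Only numpy, scipy, OpenCV 4.12 (cv2) and the standard library are available. Lean on these libraries where they do the work, as an engineer would, in place of code of your own. Each camera call takes 0.05 s, during which the arm holds its last target. There are 200 camera calls.

## Task

Join the elbow: slide the forearm straight into the fork of the clamped upper arm so that the holes line up, and push the long elbow pin from above through all three knuckles until its flange sits on the upper ear. Then swing the forearm about 45 degrees to either side on the slide table to check that the joint turns, and leave it there. Leave the short pin in its block and the other things on the bench alone.

Things in the scene. Friction and masses are not known exactly. Their poses are not given: they have to be found in the camera images.
- fixture: Fixed fixture. Origin on the bench under the fork's bore axis, z up, x from the clamped grey upper arm (at x -210 to -30 mm, 75 mm high, round drum at its end) through its aluminium fork to the slide table. The fork ends at x = +20: two flat ears 40 mm wide with round ends and a 25 mm gap open to the front and both sides; the gap's root is at x = -29.5.
- fork_bore (a point): Centre of the bore's mouth on the top face of the fork's upper ear, 66.5 mm above the bench. Both ears are 14 mm thick (z 52.5 to 66.5 and 13.5 to 27.5) with 15.5 mm bores in line, open below. Axes as the fixture's.
- ball (a point): Spring ball in the side of the lower ear's bore, 19 mm above the bench; it grips the pin, so that the last 3 to 12 mm of the pin's travel take a push of about 4 to 10 N.
- table_top (a point): Centre of the slide table's flat top, 24 mm above the bench: low white plastic block, x 50 to 205 mm and y -80 to +80 mm in the fixture's frame. A forearm lying flat on it has its eye at the right height for the fork's gap (1.2 mm free above and below).
- forearm: Loose forearm, about 0.38 kg: grey square tube 120 x 32 x 32 mm, a knuckle eye at one end, a round flange at the other (ends at x = +67 mm). Origin: centre of the tube's underside; x along the tube away from the eye, z up; tube x -60 to +60. It starts on the slide table, roughly in line, its eye toward the fork and 20 to 70 mm short of place; it slides with about 1 N.
- stem (a point): Centre of the tube's eye end, 60 mm from the forearm's origin. From here a threaded stem carries the aluminium eye (38 mm round, 22.5 mm thick, mid-height as the tube, upright 15.5 mm bore). The eye was set by hand and locked: its bore lies 43 to 57 mm beyond this point (103 to 117 mm from the origin), on the tube's centre line; how far must be seen or felt.
- elbow_pin: Long oiled steel pin, 0.11 kg, upright in the block, 24 mm of shank showing. Origin: centre of its tip, z up along it. Shank 14 mm thick, 60 mm long (4 mm tapered tip, tip face 10 mm wide), flange 23 mm wide (60 to 66 mm above the tip), gripping stub 15 mm wide (66 to 92 mm above the tip). Home, its flange sits on the upper ear and its tip is 6.5 mm above the bench.
- wrist_pin: Short steel pin of another joint in the block's other hole, its flange resting on the block. Like the elbow pin but with a shank of only 36 mm, too short for the elbow. Leave it.
- pin_block: Fixed wooden block 55 x 105 x 45 mm, origin at the centre of its underside, with two upright 16 mm holes, 40 mm deep, at y = -26 and +26 mm, in which the pins stand (either pin in either hole).
- caliper: Bystander: digital caliper, 61 x 195 x 12 mm, on the bench nearer the robot.
- servo: Bystander: loose black servo with its lead, 36 x 112 x 20 mm, on the bench beyond the fixture.
- jar: Bystander: jar of screws, 52 mm round, 54 mm tall, beyond the fixture.
Things that resemble listed ones, but are neither listed nor needed, are in the scene too. Leave any black or blue look-alike of the forearm alone.

How it is judged:
On the way:
1. the elbow pin is home through the fork with the forearm's eye on it, the forearm still roughly in line with the upper arm (within 20 degrees) (z of elbow_pin in the frame of fork_bore between -0.0625 and -0.0575 m and horizontal distance between elbow_pin and fork_bore below 0.004 m and angle between elbow_pin's own z axis and vertical below 0.09 rad and angle between the x axis of forearm and the x axis of fixture, either way round below 0.35 rad and x of fork_bore in the frame of forearm between -0.121 and -0.099 m and y of fork_bore in the frame of forearm between -0.006 and 0.006 m), for 0.2 s.
At the end, for the whole second after the job is handed in: The elbow pin stands upright in the fork, flange within 2.5 mm of the upper ear, through the eye (bore axis 99 to 121 mm from the forearm's origin and within 6 mm of its centre line; tube on the slide table); the forearm rests swung 30 to 60 degrees out of line to either side (z of elbow_pin in the frame of fork_bore between -0.0625 and -0.0575 m and horizontal distance between elbow_pin and fork_bore below 0.004 m and angle between elbow_pin's own z axis and vertical below 0.09 rad and z of forearm in the frame of fixture between 0.02 and 0.028 m and angle between the x axis of forearm and the x axis of fixture, either way round between 0.52 and 1.05 rad and linear speed of each of forearm, elbow_pin below 0.02 m/s and x of fork_bore in the frame of forearm between -0.121 and -0.099 m and y of fork_bore in the frame of forearm between -0.006 and 0.006 m); the robot touches nothing.
It fails at once if the short pin is taken or knocked from its place (over 20 mm) (distance of wrist_pin from where it was at the start of the episode above 0.02 m).
It fails at once if a bystander is pushed more than 30 mm (distance of any of caliper, servo, jar from where it was at the start of the episode above 0.03 m).
It also fails if it takes over 72 s, if anything falls off the work surface, if the arm or the gripper's body presses on something with over 40 N, if the wrist force passes 120 N, or if a joint passes its speed limit or range.

## Working session

There is one attempt and no reset: what is moved stays moved. The work goes in short steps, each a Python script; the robot and the scene stay as the last script left them, time stands still between calls to the robot, and variables do not carry over. Pictures are saved under pics/ and viewed, at most 10 in all, crops included, and the job is handed in when it is done.

```bash
ls; mkdir -p pics; cat > h.py <<'E'
import numpy as np, cv2
from plant import *
def shot(n,f=None):
    P=camera_params(n); im,d=read_camera(n)
    if f: cv2.imwrite('pics/'+f,im[:,:,::-1])
    return im,d,P
def world(P,u,v,z):
    K=P['intrinsics'];T=P['T'];z=np.asarray(z,float)
    c=np.stack([(np.asarray(u)-K[0,2])/K[0,0]*z,(np.asarray(v)-K[1,2])/K[1,1]*z,z],-1)
    return c@T[:3,:3].T+T[:3,3]
def ray_z(P,u,v,h):
    a=world(P,u,v,1.0);o=P['T'][:3,3];d=a-o
    return o+d*((h-o[2])/d[...,2:3] if d.ndim>1 else (h-o[2])/d[2])
E
python3 - <<'E'
from h import *
ims=[]
for n in ['scene','top']:
    im,d,P=shot(n,n+'.png');np.savez(n+'.npz',im=im,d=d,K=P['intrinsics'],T=P['T'])
    print(n,P['intrinsics'].round(1).tolist(),P['T'].round(3).tolist())
    for t in ['forearm','elbow_pin','wrist_pin','pin_block','fixture','caliper','servo','jar']:
        print(t,[(r['conf'],[int(x) for x in r['extent']]) for r in search_frame(n,t)])
print(readout.read_clock(),readout.read_tcp_pos(),readout.read_eef_rot())
E
```

```text
pics
scene [[497.5, 0.0, 262.4], [0.0, 497.5, 192.2], [0.0, 0.0, 1.0]] [[-0.732, -0.279, 0.621, -0.314], [-0.681, 0.322, -0.658, 0.982], [-0.016, -0.905, -0.426, 0.692], [0.0, 0.0, 0.0, 1.0]]
forearm [(0.87, [279, 171, 339, 197]), (0.78, [157, 245, 196, 262]), (0.69, [114, 207, 176, 229])]
elbow_pin [(0.68, [284, 203, 290, 226])]
wrist_pin [(0.4, [277, 221, 281, 231])]
pin_block [(0.91, [269, 221, 304, 251])]
fixture [(0.55, [207, 180, 343, 229])]
caliper [(0.76, [356, 191, 397, 214])]
servo []
jar [(0.53, [208, 180, 344, 231])]
top [[384.7, 0.0, 248.3], [0.0, 384.7, 193.4], [0.0, 0.0, 1.0]] [[0.012, -0.999, 0.046, 0.534], [-1.0, -0.011, 0.024, 0.013], [-0.024, -0.047, -0.999, 1.111], [0.0, 0.0, 0.0, 1.0]]
forearm [(0.96, [131, 175, 178, 229]), (0.96, [149, 84, 180, 148]), (0.64, [292, 178, 360, 215]), (0.3, [207, 232, 244, 259])]
elbow_pin []
wrist_pin [(0.47, [211, 242, 219, 250])]
pin_block [(0.76, [207, 232, 245, 261])]
fixture [(0.72, [237, 136, 255, 149]), (0.6, [201, 155, 354, 231])]
caliper [(0.77, [326, 266, 391, 284])]
servo [(0.66, [235, 137, 254, 153])]
jar [(0.66, [252, 114, 275, 133])]
0.9 [0.21202393 0.4802843  0.40472476] [2.06386062e-01 9.78470638e-01 6.36632248e-05 1.92255584e-05]
```

```bash
python3 - <<'E'
import cv2,numpy as np
t=cv2.imread('pics/top.png')[70:300,120:400];s=cv2.imread('pics/scene.png')[150:270,100:410]
cv2.imwrite('pics/tc.png',cv2.resize(t,None,fx=2.6,fy=2.6));cv2.imwrite('pics/sc.png',cv2.resize(s,None,fx=2.5,fy=2.5))
E
```

```text
(no output)
```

View pics/tc.png

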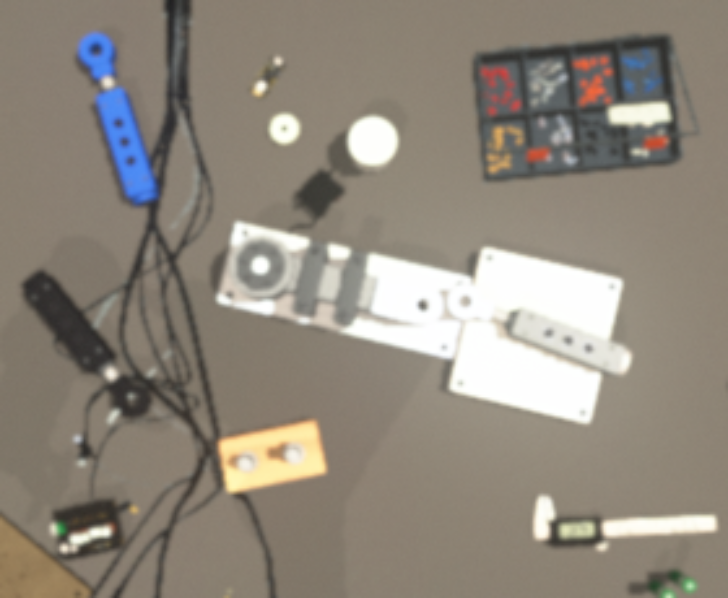

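View pics/sc.png

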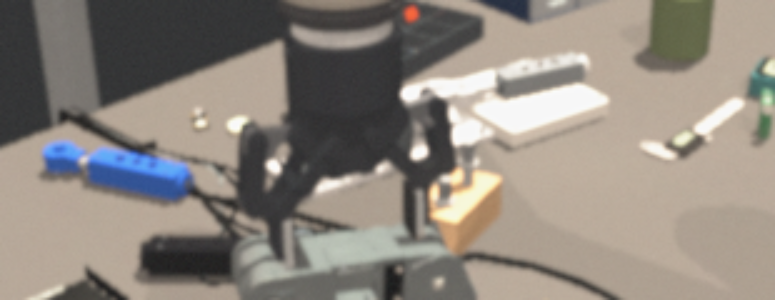

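Candidates, by top image pixel:
- **Forearm:** grey (339,201) on the white table is the one I want. Blue (164,115) and black (155,202) are look-alikes.
- **Pins:** (213,248) and (232,244). In the scene view the right-hand pin stands taller, so (232,244) is probably the elbow pin.

Next I'll take close wrist views to check this.

```bash
cat >> h.py <<'E'
from scipy.spatial.transform import Rotation as R
def down(a):  # tool z down, tool y (closing) at world angle a
    y=np.array([np.cos(a),np.sin(a),0]);z=np.array([0,0,-1.]);x=np.cross(y,z)
    return R.from_matrix(np.stack([x,y,z],1)).as_quat()
E
python3 - <<'E'
from h import *
q=readout.read_eef_rot();p=readout.read_tcp_pos();T=camera_params('wrist')['T']
Rt=R.from_quat(q).as_matrix();print((Rt.T@(T[:3,3]-p)).round(3),(Rt.T@T[:3,:3]).round(2).tolist(),camera_params('wrist')['intrinsics'].round(0).tolist())
print('toolY',Rt[:,1])
for i,(x,y) in enumerate([(0.40,0.06),(0.46,-0.10)]):
    for k,a in enumerate([np.pi/2,-np.pi/2]):
        print(i,k,None if arm.ik([x,y,0.35],down(a)) is None else arm.ik([x,y,0.35],down(a)).round(2))
E
```

```text
[ 0.085 -0.     0.03 ] [[0.0, -0.94, -0.33], [1.0, 0.0, -0.0], [0.0, -0.33, 0.94]] [[291.0, 0.0, 255.0], [0.0, 291.0, 195.0], [0.0, 0.0, 1.0]]
toolY [4.03885401e-01 9.14809579e-01 1.32520967e-04]
0 0 [-0.04  0.18  1.91 -0.    1.05 -1.61]
0 1 [-0.04  0.18  1.91 -0.    1.05  1.53]
1 0 [-0.38  0.3   1.75 -0.    1.09 -1.95]
1 1 [-0.38  0.3   1.75 -0.    1.09  1.19]
```

```bash
python3 - <<'E'
from h import *
V={}
for i,(x,y,z) in enumerate([(0.38,0.10,0.34),(0.40,0.05,0.34),(0.52,-0.11,0.36),(0.55,-0.18,0.33)]):
    arm.move_pose([x,y,z],down(np.pi/2)); arm.dwell(0.2)
    im,d,P=shot('wrist',f'w{i}.png')
    np.savez(f'w{i}.npz',im=im,d=d,intrinsics=P['intrinsics'],T=P['T'])
    for t in (['elbow_pin','wrist_pin','pin_block'] if i<2 else ['forearm','fork_bore','stem','table_top']):
        print(i,t,[(r['conf'],[int(v) for v in r['extent']]) for r in search_frame('wrist',t)])
print(readout.read_clock())
a=[cv2.imread(f'pics/w{i}.png') for i in range(4)]
cv2.imwrite('pics/m.png',cv2.resize(np.vstack([np.hstack(a[:2]),np.hstack(a[2:])]),(800,600)))
E
```

```text
0 elbow_pin []
0 wrist_pin [(0.57, [276, 229, 295, 261])]
0 pin_block [(0.89, [203, 192, 316, 273])]
1 elbow_pin [(0.87, [274, 224, 302, 266])]
1 wrist_pin [(0.53, [0, 239, 346, 372]), (0.34, [272, 227, 298, 265])]
1 pin_block [(0.83, [251, 177, 368, 258])]
2 forearm [(0.69, [99, 188, 281, 274]), (0.69, [505, 318, 510, 368])]
2 fork_bore [(0.89, [123, 134, 493, 319])]
2 stem [(0.68, [508, 319, 510, 366]), (0.67, [101, 187, 284, 272]), (0.56, [121, 136, 494, 317])]
2 table_top [(0.79, [123, 134, 496, 317])]
3 forearm [(0.57, [156, 166, 356, 263])]
3 fork_bore [(0.57, [171, 106, 511, 310])]
3 stem [(0.72, [157, 166, 361, 261])]
3 table_top [(0.84, [173, 108, 512, 309])]
5.725
```

View pics/m.png

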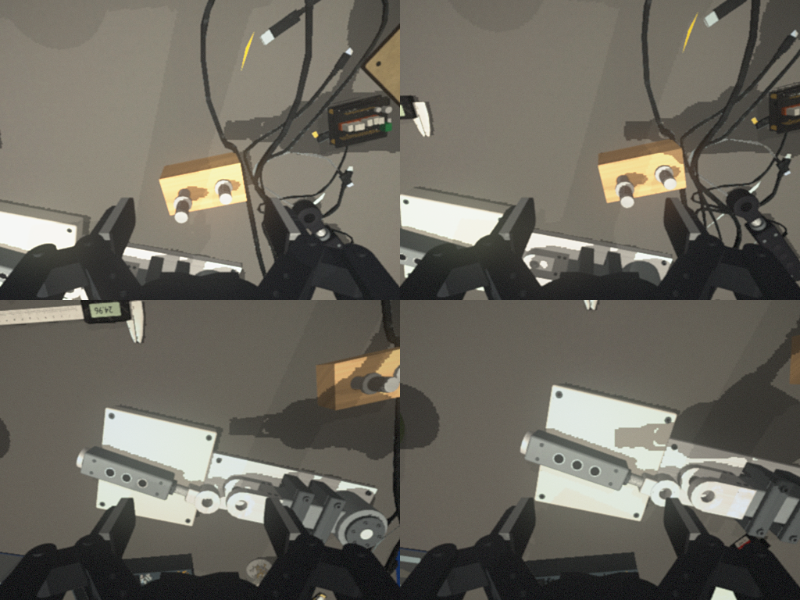

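The left pin in w0 at (233,275) and w1 at (288,243) leans out farther in perspective and shows its shank, so it is the tall elbow pin. The short one is at (288,245) in w0. In w2 and w3 the grey forearm lies on the white table with its eye just short of the fork. Next I'll measure heights from depth and two-view orthophotos.

```bash
cat >> h.py <<'E'
def ortho(P,im,c,h,half=0.06,s=0.0004):
    n=int(2*half/s);g=(np.arange(n)-n/2)*s
    # image right = -y world, down = -x world
    X,Y=np.meshgrid(c[0]-g,c[1]-g,indexing='ij');W=np.stack([X,Y,np.full_like(X,h)],-1)
    C=(W-P['T'][:3,3])@P['T'][:3,:3];K=P['intrinsics']
    u=C[...,0]/C[...,2]*K[0,0]+K[0,2];v=C[...,1]/C[...,2]*K[1,1]+K[1,2]
    return cv2.remap(im,u.astype(np.float32),v.astype(np.float32),cv2.INTER_LINEAR)
E
python3 - <<'E'
from h import *
def load(i): return np.load(f'w{i}.npz')
uu,vv=np.meshgrid(np.arange(512),np.arange(384))
for i in range(4):
    D=load(i);W=world(D,uu,vv,D['d']);ok=(D['d']>0)
    z=W[...,2]
    if i<2:
        m=ok&(z>0.035)&(z<.12)&(W[...,0]>.33)&(W[...,0]<.46)&(W[...,1]>0)&(W[...,1]<.16)
        print(i,'block top',np.median(z[m&(z<.05)]))
        n,l,st,ce=cv2.connectedComponentsWithStats((m&(z>.06)).astype(np.uint8))
        for k in range(1,n):
            if st[k,4]<8: continue
            q=W[l==k];t=np.percentile(q[:,2],90);top=q[q[:,2]>t-.006];print(' pin',st[k,4],'ztop',t.round(4),top.mean(0).round(4),len(top))
    else:
        m=ok&(z>.01)&(z<.09)&(W[...,0]>.35)&(W[...,0]<.68)&(W[...,1]>-.36)&(W[...,1]<-.02)
        h,e=np.histogram(z[m],bins=np.arange(.01,.09,.002));print(i,[(round(a,3),int(b)) for a,b in zip(e,h) if b>150])
        t=m&(z>.053)&(z<.061)&(W[...,1]<-.14)
        q=W[t];pts=q[:,:2].astype(np.float32);r=cv2.minAreaRect(pts);print(' tube rect',r,len(q),'z',np.median(q[:,2]))
D=[load(i) for i in range(4)]
cf=(0.53,-0.115)
for h,nm in [(.0665,'fork'),(.0513,'eye')]:
    a=[cv2.resize(ortho(D[i],D[i]['im'],cf,h,.06,.0004),(400,400)) for i in (2,3)]
    cv2.imwrite(f'pics/o_{nm}.png',np.hstack(a)[:,:,::-1])
c=[]
a=cv2.imread('pics/o_fork.png')[:300];b=cv2.imread('pics/o_eye.png')[:300];cv2.imwrite('pics/o.png',np.vstack([a,b]))
E
```

```text
0 block top 0.04528452607991301
 pin 324 ztop 0.0777 [0.4314 0.1313 0.0766] 225
 pin 664 ztop 0.0975 [0.4423 0.0811 0.0964] 259
1 block top 0.045205666061764155
 pin 353 ztop 0.0778 [0.4316 0.1307 0.0765] 243
 pin 671 ztop 0.0975 [0.4424 0.0803 0.0965] 269
2 [(np.float64(0.01), 2693), (np.float64(0.012), 322), (np.float64(0.02), 174), (np.float64(0.022), 3361), (np.float64(0.024), 8807), (np.float64(0.026), 522), (np.float64(0.028), 249), (np.float64(0.038), 153), (np.float64(0.04), 175), (np.float64(0.042), 181), (np.float64(0.044), 219), (np.float64(0.046), 267), (np.float64(0.048), 281), (np.float64(0.05), 778), (np.float64(0.052), 374), (np.float64(0.054), 1014), (np.float64(0.056), 2264), (np.float64(0.064), 224), (np.float64(0.066), 1184)]
 tube rect ((0.5628031492233276, -0.20791538059711456), (0.12698780000209808, 0.03257455304265022), 69.07987976074219) 3332 z 0.05639782932640178
3 [(np.float64(0.01), 1521), (np.float64(0.02), 169), (np.float64(0.022), 5376), (np.float64(0.024), 11483), (np.float64(0.026), 677), (np.float64(0.028), 270), (np.float64(0.04), 178), (np.float64(0.042), 177), (np.float64(0.044), 247), (np.float64(0.046), 281), (np.float64(0.048), 357), (np.float64(0.05), 891), (np.float64(0.052), 372), (np.float64(0.054), 1441), (np.float64(0.056), 2915), (np.float64(0.058), 157), (np.float64(0.064), 369), (np.float64(0.066), 1566)]
 tube rect ((0.5630403757095337, -0.20796039700508118), (0.1268153190612793, 0.03192299231886864), 69.47930145263672) 4371 z 0.05633411838769481
```

View pics/o.png

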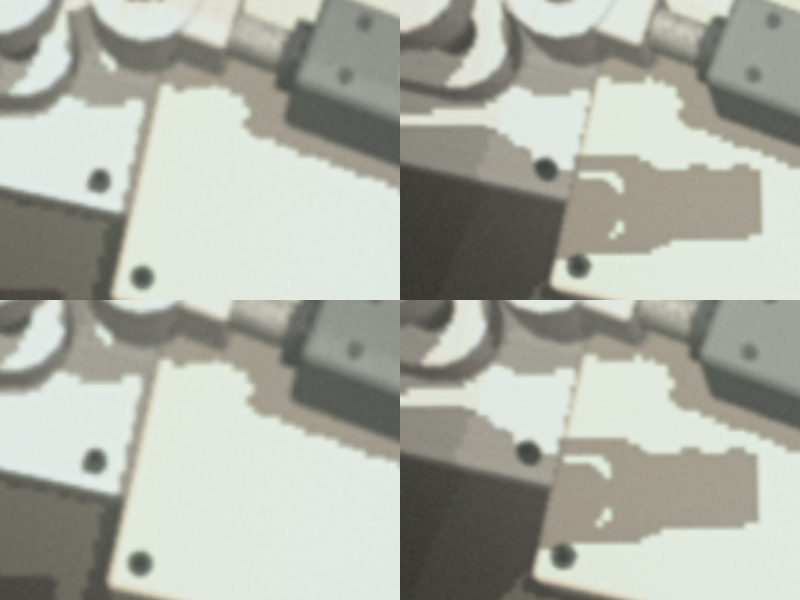

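```bash
python3 - <<'E'
from h import *
D=[np.load(f'w{i}.npz') for i in range(4)]
s=.0003;half=.05
out=[]
def find(i,c,h,rs):
    o=cv2.cvtColor(ortho(D[i],D[i]['im'],c,h,half,s),cv2.COLOR_RGB2BGR);g=cv2.GaussianBlur(cv2.cvtColor(o,cv2.COLOR_BGR2GRAY),(5,5),0)
    for r,col in rs:
        C=cv2.HoughCircles(g,cv2.HOUGH_GRADIENT_ALT,1.5,10,param1=60,param2=.6,minRadius=int((r-.0012)/s),maxRadius=int((r+.0012)/s)+1)
        for u,v,rr in ([] if C is None else C[0][:4]):
            print(i,'h',h,'r',r,'->',round((rr*s*1000),1),np.round([c[0]-(v-half/s)*s,c[1]-(u-half/s)*s],4))
            cv2.circle(o,(int(u),int(v)),int(rr),col,1);cv2.circle(o,(int(u),int(v)),1,col,-1)
    return cv2.resize(o,(266,266))
cf=(.59,-.08)
row1=[find(2,cf,.0665,[(.00775,(0,0,255)),(.02,(0,255,0))]),find(3,cf,.0665,[(.00775,(0,0,255)),(.02,(0,255,0))]),find(2,cf,.0513,[(.00775,(0,0,255)),(.019,(0,255,0))])]
row2=[find(3,cf,.0513,[(.00775,(0,0,255)),(.019,(0,255,0))]),find(0,(.44,.09),.097,[(.0075,(0,0,255))]),find(1,(.44,.09),.097,[(.0075,(0,0,255))])]
cv2.imwrite('pics/o2.png',np.vstack([np.hstack(row1),np.hstack(row2)]))
E
```

```text
2 h 0.0665 r 0.00775 -> 7.2 [ 0.5959 -0.0984]
2 h 0.0665 r 0.00775 -> 7.9 [ 0.6004 -0.0529]
3 h 0.0665 r 0.00775 -> 7.9 [ 0.5999 -0.0529]
3 h 0.0665 r 0.00775 -> 7.4 [ 0.5968 -0.1034]
3 h 0.0665 r 0.00775 -> 7.1 [ 0.5806 -0.0705]
2 h 0.0513 r 0.00775 -> 7.6 [ 0.6053 -0.0979]
2 h 0.0513 r 0.00775 -> 8.4 [ 0.6098 -0.0498]
2 h 0.0513 r 0.019 -> 18.5 [ 0.6053 -0.097 ]
3 h 0.0513 r 0.00775 -> 8.4 [ 0.6089 -0.0448]
3 h 0.0513 r 0.00775 -> 7.8 [ 0.6053 -0.0979]
3 h 0.0513 r 0.019 -> 18.7 [ 0.6049 -0.0975]
0 h 0.097 r 0.0075 -> 7.3 [0.4436 0.0806]
0 h 0.097 r 0.0075 -> 7.8 [0.4058 0.1252]
0 h 0.097 r 0.0075 -> 7.1 [0.4216 0.1283]
0 h 0.097 r 0.0075 -> 7.0 [0.4158 0.0846]
1 h 0.097 r 0.0075 -> 7.1 [0.4441 0.0802]
1 h 0.097 r 0.0075 -> 7.7 [0.4302 0.0941]
1 h 0.097 r 0.0075 -> 7.2 [0.423  0.1238]
1 h 0.097 r 0.0075 -> 6.9 [0.431 0.077]
```

View pics/o2.png

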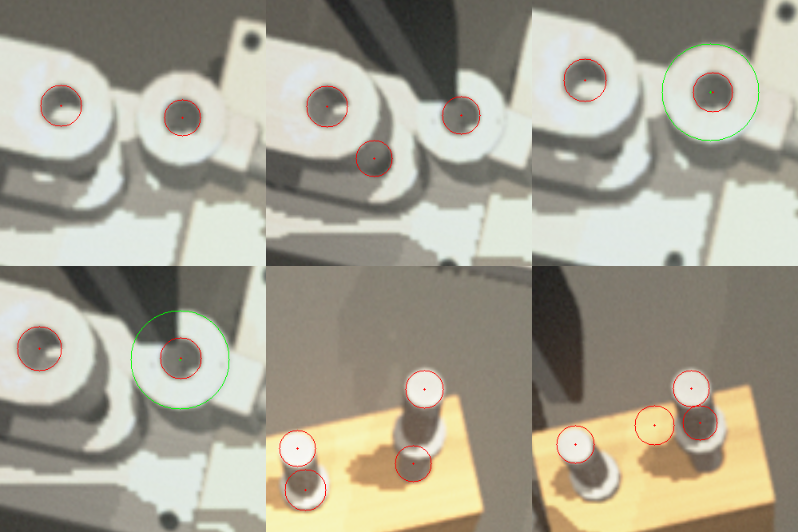

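```bash
python3 - <<'E'
from h import *
uu,vv=np.meshgrid(np.arange(512),np.arange(384))
for n,D in [('w2',np.load('w2.npz')),('w3',np.load('w3.npz')),('top',np.load('top.npz'))]:
    P={'intrinsics':D['K'] if n=='top' else D['intrinsics'],'T':D['T']}
    W=world(P,uu,vv,D['d']);z=W[...,2]
    box=(D['d']>0)&(W[...,0]>.4)&(W[...,0]<.72)&(W[...,1]>-.36)&(W[...,1]<-.05)
    m=box&(z>.018)&(z<.06)&(W[...,1]<-.09)
    q=W[m][:,:2]
    print(n,'table rect',cv2.minAreaRect(q.astype(np.float32)),m.sum())
    # straight lower edges: Hough lines on rectified table plane
    o=ortho(P,D['im'],(.56,-.12),.024,.13,.0005);np.random.seed(0)
    g=cv2.cvtColor(o,cv2.COLOR_RGB2GRAY)
    L=cv2.createLineSegmentDetector().detect(g)[0][:,0]
    ln=np.hypot(L[:,2]-L[:,0],L[:,3]-L[:,1])
    for k in np.argsort(-ln)[:9]:
        # image right=-y, down=-x
        dx=-(L[k,3]-L[k,1]);dy=-(L[k,2]-L[k,0]);print('  ',(ln[k]*.5).round(0),'mm ang',np.degrees(np.arctan2(dy,dx)).round(1)%180, L[k].round(0))
E
```

```text
w2 table rect ((0.5710767507553101, -0.1774386614561081), (0.1910674124956131, 0.16044166684150696), 77.03691864013672) 18270
   151.0 mm ang 77.1 [193. 359. 487. 426.]
   111.0 mm ang 69.5 [518. 313. 311. 236.]
   106.0 mm ang 69.6 [322. 207. 520. 281.]
   102.0 mm ang 77.1 [ -0. 253. 199. 299.]
   89.0 mm ang 77.1 [436.  89. 262.  49.]
   75.0 mm ang 166.4 [224. 210. 189. 355.]
   72.0 mm ang 69.6 [383. 158. 519. 209.]
   53.0 mm ang 166.9 [489. 422. 513. 318.]
   53.0 mm ang 74.9 [136.  86.  35.  59.]
w3 table rect ((0.5707132816314697, -0.17839746177196503), (0.18971587717533112, 0.1595579981803894), 77.10482788085938) 24109
   153.0 mm ang 77.1 [188. 358. 486. 426.]
   132.0 mm ang 77.1 [519. 108. 261.  49.]
   114.0 mm ang 69.6 [305. 211. 519. 291.]
   109.0 mm ang 69.5 [512. 312. 309. 236.]
   102.0 mm ang 69.5 [328. 147. 519. 219.]
   93.0 mm ang 77.2 [ 21. 255. 203. 296.]
   54.0 mm ang 89.7 [ 46. 242. 153. 243.]
   51.0 mm ang 167.1 [489. 424. 512. 324.]
   51.0 mm ang 36.3 [121.  95.  61.  13.]
top table rect ((0.5719607472419739, -0.17974239587783813), (0.1930493414402008, 0.1600121408700943), 77.12239074707031) 3252
   152.0 mm ang 77.1 [193. 359. 488. 427.]
   130.0 mm ang 77.2 [519. 101. 265.  43.]
   113.0 mm ang 77.0 [239. 110.  19.  59.]
   102.0 mm ang 77.1 [ -0. 246. 199. 292.]
   51.0 mm ang 167.5 [496. 423. 518. 323.]
   43.0 mm ang 69.4 [413. 265. 493. 295.]
   38.0 mm ang 168.5 [257.  47. 242. 121.]
   36.0 mm ang 70.9 [511. 316. 442. 292.]
   30.0 mm ang 165.9 [202. 295. 187. 354.]
```

```bash
cat >> h.py <<'E'
bore=np.array([.6001,-.0529]);thf=np.radians(-102.9);u=np.array([np.cos(thf),np.sin(thf)])
def st(s=''):
    print(s,'t',round(readout.read_clock(),2),'tcp',readout.read_tcp_pos().round(4),'F',readout.read_wrist_force().round(1),'gap',round(readout.read_finger_gap(),4))
E
python3 - <<'E'
from h import *
eye=np.array([.6053,-.0979]);th=np.radians(-110.45);ax=np.array([np.cos(th),np.sin(th)])
g=eye+.1145*ax;a=th+np.pi/2;dt=thf-th
arm.move_pose([*g,.28],down(a));arm.servo_line([*g,.202],v=.12);st('at')
claw.clamp();st('clamped')
rot=R.from_euler('z',dt).as_matrix()[:2,:2]
off=rot@(g-eye)
arm.servo_line([*(bore+.046*u+off),.202],rotation=down(a+dt),v=.04);st('aligned')
arm.servo_line([*(bore+off),.202],v=.04);st('in')
claw.open_gripper();st('open')
arm.servo_line([*(bore+off),.29],v=.2)
# view: put camera so that bore is in view; tool over point 0.03 outward
arm.move_pose([*(bore+.10*u),.33],down(a+dt));arm.dwell(.2)
im,d,P=shot('wrist','a1.png');np.savez('a1.npz',im=im,d=d,intrinsics=P['intrinsics'],T=P['T']);st()
o=ortho(P,im,bore-np.array([0,.06]),.0665,.08,.0004)
cv2.imwrite('pics/a1o.png',np.hstack([cv2.resize(o,(384,384)),cv2.resize(im,(512,384))[:,96:]])[:,:,::-1])
for h in (.0665,.0513):
  s=.0003;g=cv2.GaussianBlur(cv2.cvtColor(ortho(P,im,bore,h,.03,s),cv2.COLOR_RGB2GRAY),(5,5),0)
  C=cv2.HoughCircles(g,cv2.HOUGH_GRADIENT_ALT,1.5,5,param1=60,param2=.6,minRadius=22,maxRadius=30)
  for uu,v,rr in ([] if C is None else C[0][:4]): print(h,rr*s,bore[0]-(v-100)*s,bore[1]-(uu-100)*s)
E
```

```text
at t 8.19 tcp [ 0.5656 -0.2053  0.2026] F [-0.3 -0.  -0.3] gap 0.0853
clamped t 8.73 tcp [ 0.5655 -0.2053  0.2026] F [0.5 0.6 4.3] gap 0.0314
aligned t 9.02 tcp [ 0.5644 -0.2096  0.2026] F [0.2 0.4 5.8] gap 0.031
in t 10.32 tcp [ 0.5748 -0.1648  0.2026] F [-0.1 -1.2  5.9] gap 0.031
open t 10.89 tcp [ 0.5745 -0.1645  0.2019] F [-0.3 -0.3  0.1] gap 0.0852
 t 12.03 tcp [ 0.5775 -0.1505  0.3284] F [-0.   0.2 -0.2] gap 0.0854
0.0665 0.008002725 0.6008500000065192 -0.052149999993480745
0.0513 0.00846039 0.6008500000065192 -0.05169999994300306
```

View pics/a1o.png

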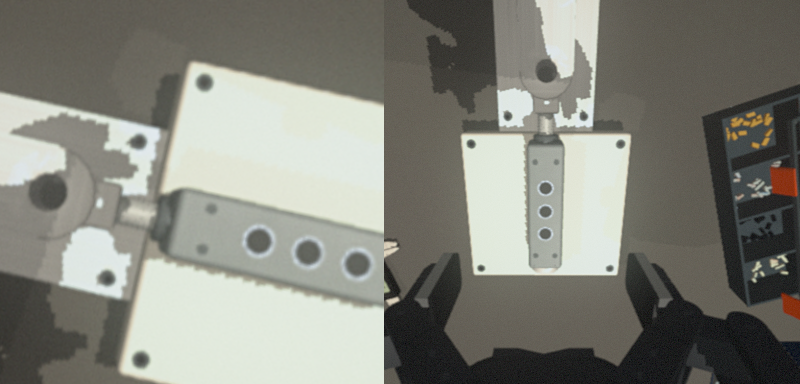

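The eye sits in the fork with concentric bores: the black hole is at (546,70) in the right half of the picture. Combining both wrist headings gives a bore at about (0.6007, -0.0527) and a pin at about (0.4445, 0.0805). Now I'll grasp the pin.

```bash
sed -i 's/bore=np.array(.*;thf/bore=np.array([.6007,-.0527]);thf/' h.py; python3 - <<'E'
from h import *
p=np.array([.4445,.0805]);a=np.radians(14)
arm.move_pose([*p,.34],down(a));arm.servo_line([*p,.246],v=.1);st('at')
claw.clamp();st('clamp')
arm.servo_line([*p,.30],v=.08);st('up')
arm.servo_line([*p,.36],v=.15)
arm.move_pose([*bore,.36],down(thf+np.pi/2));arm.dwell(.2);st('over')
im,d,P=shot('wrist');im2,d2,P2=shot('top');im3,_,_=shot('scene')
cv2.imwrite('pics/b.png',np.hstack([im[130:],cv2.resize(im3[150:277,230:400],(341,254))])[:,:,::-1][:,:800])
E
```

```text
at t 14.16 tcp [0.4448 0.0804 0.2464] F [-0.1 -0.5  1.3] gap 0.0856
clamp t 14.82 tcp [0.4446 0.0805 0.2463] F [-1.4 -0.7  3.4] gap 0.0128
up t 15.64 tcp [0.4443 0.0805 0.2996] F [ 0.3  1.  -1.1] gap 0.013
over t 17.23 tcp [ 0.6001 -0.0514  0.3604] F [ 0.9  0.1 -1.1] gap 0.0128
```

View pics/b.png

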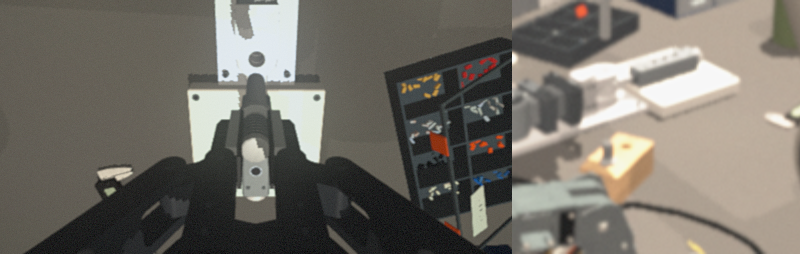

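```bash
cat >> h.py <<'E'
off=np.zeros(2)
def goto(xy,z,v=.08,n=2):
    global off
    for k in range(n):
        arm.servo_line([*(np.asarray(xy)+off),z],v=v);arm.dwell(.1)
        e=np.asarray(xy)-readout.read_tcp_pos()[:2]
        if np.hypot(*e)<.0003: break
        if k<n-1: off=off+e
E
python3 - <<'E'
from h import *
import h
goto(bore,.34,n=3);st('over');print(h.off)
goto(bore,.309,n=2);st('just above')
z=.309
while z>.2505:
    z-=.003;arm.servo_line([*(bore+h.off),z],v=.03);F=readout.read_wrist_force();t=readout.read_tcp_pos()
    print(round(z,4),t.round(4),F.round(1))
    if F[2]>6 or np.hypot(F[0],F[1])>10: print('contact');break
st()
E
```

```text
over t 17.88 tcp [ 0.6008 -0.0527  0.3404] F [ 0.2 -0.1 -1.8] gap 0.0131
[0. 0.]
just above t 18.51 tcp [ 0.6009 -0.0527  0.3096] F [-0.4  0.3 -1.9] gap 0.0131
0.306 [ 0.6007 -0.0527  0.306 ] [-0.1 -0.3 -1. ]
0.303 [ 0.6006 -0.0527  0.3027] [-1.  -0.1 -1.4]
0.3 [ 0.6006 -0.0527  0.2997] [-0.6 -0.7 -1.2]
0.297 [ 0.6006 -0.0527  0.2967] [-0.4 -0.  -0.8]
0.294 [ 0.6006 -0.0527  0.2937] [ 0.2  0.1 -1.9]
0.291 [ 0.6006 -0.0527  0.2907] [-0.4  0.6 -0.9]
0.288 [ 0.6006 -0.0527  0.2877] [-0.3  0.3 -1.3]
0.285 [ 0.6006 -0.0527  0.2847] [ 0.5  0.2 -1.6]
0.282 [ 0.6006 -0.0527  0.2817] [-0.6 -0.3 -0.4]
0.279 [ 0.6006 -0.0527  0.2788] [-0.5 -0.5 -1.1]
0.276 [ 0.6006 -0.0527  0.2757] [-1.   0.  -1.2]
0.273 [ 0.6006 -0.0527  0.2727] [ 1.1 -0.1 -1. ]
0.27 [ 0.6006 -0.0527  0.2697] [ 0.1  1.2 -0.5]
0.267 [ 0.6006 -0.0527  0.2667] [ 0.8 -0.8 -0.3]
0.264 [ 0.6006 -0.0527  0.2638] [-0.5  0.2 -0.2]
0.261 [ 0.6006 -0.0527  0.2607] [ 1.  -0.5 -1.2]
0.258 [ 0.6005 -0.0527  0.2576] [-0.4  0.5 -0.5]
0.255 [ 0.6005 -0.0526  0.2545] [-0.5  1.3 -3.2]
0.252 [ 0.6006 -0.0527  0.2516] [-2.2  1.7 -1. ]
0.249 [ 0.6006 -0.0526  0.2485] [-1.   1.6 -3.4]
 t 23.51 tcp [ 0.6006 -0.0526  0.2485] F [-1.   1.6 -3.4] gap 0.0131
```

```bash
python3 - <<'E'
from h import *
z=.2485
while z>.243:
    z-=.0008;arm.servo_line([*bore,z],v=.02);F=readout.read_wrist_force();t=readout.read_tcp_pos()
    print(round(z,4),t.round(4),F.round(1))
    if F[2]>18: print('seated');break
arm.dwell(.3);st()
claw.open_gripper();st('open')
arm.servo_line([*bore,.30],v=.15)
arm.move_pose([*(bore+.10*u),.33],down(thf+np.pi/2));arm.dwell(.2)
im,d,P=shot('wrist','c.png')
uu,vv=np.meshgrid(np.arange(512),np.arange(384));W=world(P,uu,vv,d);m=(d>0)&(np.hypot(W[...,0]-bore[0],W[...,1]-bore[1])<.03)&(W[...,2]<.12)
zz=W[...,2][m];print('stub top',np.percentile(zz,[97,99]),'expected .0985');q=W[m&(W[...,2]>.094)];print(q.mean(0),len(q))
st()
E
```

```text
0.2477 [ 0.6006 -0.0527  0.2479] [-4.1  0.9  1.8]
0.2469 [ 0.6006 -0.0526  0.2478] [-5.2  1.3  7. ]
0.2461 [ 0.6005 -0.0526  0.2478] [-7.   3.4 11.7]
0.2453 [ 0.6005 -0.0526  0.2477] [-10.1   1.9  16.9]
0.2445 [ 0.6004 -0.0525  0.2476] [-11.7   1.9  22.3]
seated
 t 25.06 tcp [ 0.6005 -0.0526  0.2477] F [-11.5   3.1  21.9] gap 0.0133
open t 25.76 tcp [ 0.6007 -0.0527  0.2444] F [ 0.3 -0.3 -0.3] gap 0.0856
stub top [0.09914977 0.09966479] expected .0985
[ 0.59999742 -0.05299882  0.09849418] 490
 t 27.02 tcp [ 0.5785 -0.1491  0.3292] F [0.1 0.4 0.1] gap 0.0853
```

View pics/c.png

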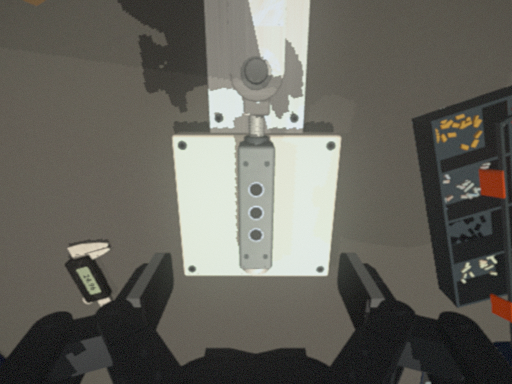

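The pin hit a hard stop at the predicted height, and the stub top is at about 98.5 mm, so the flange is on the upper ear with the forearm in line. Now the swing: open fingers straddle the tube and push it toward the robot.

```bash
python3 - <<'E'
from h import *
r=.145
def pose(deg,z): 
    t=thf-np.radians(deg);return [*(bore+r*np.array([np.cos(t),np.sin(t)])),z],down(t+np.pi/2)
p,q=pose(0,.28);arm.move_pose(p,q);p,q=pose(0,.196);arm.servo_line(p,v=.1);st('straddle')
for d in range(5,57,5):
    p,q=pose(d,.196);arm.servo_line(p,rotation=q,v=.06);F=readout.read_wrist_force()
    if np.linalg.norm(F)>12: print('force',d,F);break
p,q=pose(55.5,.196);arm.servo_line(p,rotation=q,v=.06);st('swung')
p,q=pose(46,.196);arm.servo_line(p,rotation=q,v=.06)
p,q=pose(46,.32);arm.servo_line(p,v=.15)
arm.move_pose([.46,-.10,.38],down(np.pi/2));arm.dwell(.3);st()
im,d,P=shot('wrist','e.png');T,dT,PT=shot('top')
uu,vv=np.meshgrid(np.arange(512),np.arange(384))
for im_,d_,P_ in ((im,d,P),(T,dT,PT)):
    W=world(P_,uu,vv,d_);z=W[...,2];rr=np.hypot(W[...,0]-bore[0],W[...,1]-bore[1])
    m=(d_>0)&(z>.053)&(z<.061)&(rr>.06)&(rr<.19)&(W[...,1]<-.06)
    R_=cv2.minAreaRect(W[m][:,:2].astype(np.float32));c=np.array(R_[0])-bore
    print(R_,m.sum(),'swing deg',np.degrees(thf-np.arctan2(c[1],c[0])),'r',np.hypot(*c))
    s=(d_>0)&(rr<.03)&(z<.12);print('stub top',np.percentile(z[s],97))
E
```

```text
straddle t 28.39 tcp [ 0.5686 -0.1941  0.1967] F [ 0.3  0.5 -0.9] gap 0.0851
swung t 32.58 tcp [ 0.4661 -0.1064  0.1961] F [ 1.  -0.8 -0.4] gap 0.0854
 t 36.59 tcp [ 0.46 -0.1   0.38] F [ 0.8  0.7 -1.3] gap 0.0857
((0.4970167279243469, -0.11516530066728592), (0.12480069696903229, 0.03238767385482788), 31.464332580566406) 2962 swing deg 46.032605847480305 r 0.12104600239482646
stub top 0.09868097619658366
((0.5266116857528687, -0.09973640739917755), (0.05768853425979614, 0.03150201216340065), 32.08699417114258) 222 swing deg 44.68978349217559 r 0.08775820149138822
stub top 0.09935761935222714
```

View pics/e.png

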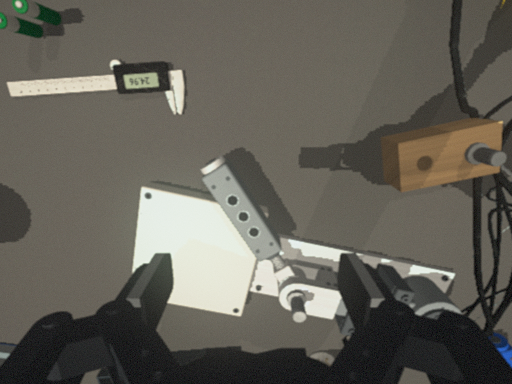

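The picture shows the forearm swung about 45° on the table (tube at (240,205)) with the pin standing home at (297,305). The short pin is still in its block at (485,155). The gripper touches nothing, so I'll hand in.

```bash
python3 -c "
from plant import *
print(order.finish_job(),readout.read_clock())"
```

```text
the job is handed in; nothing more can be done
the job is handed in; nothing more can be done
```

The elbow is joined: the long pin is home through all three knuckles, the forearm is left swung about 45° toward the robot, and the job was handed in after about 37 s of the 72 s; no verdict was shown.

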